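Clamp down the chamber lid evenly

ROBOT

A 6-joint arm with a two-finger parallel gripper is mounted at the origin on the work surface. World frame = base frame: x ahead of the robot, y to its left, z up, the work surface at z = 0. Lengths are in m, angles in rad, forces in N, time in s.
With the tool pointing down it reaches from about 0.425 to 0.95 m from the base axis. Payload 3.5 kg.
Tool frame: the origin (TCP) lies between the finger pads, 19 mm behind the fingertips; this is the grasp point; z points along the fingers, y is the line along which they close (so a half turn about z gives the same grasp; the last joint's range is limited). The gripper opens to 85 mm and grips with 20 to 120 N. Pads are 22 mm wide; open, the fingers measure 114 mm over their backs; the gripper's body (76 mm by 85 mm) begins 54 mm behind the grasp point. The pads swing forward as they close: fully open they stand 13 mm farther back than shut.
Start: joints at [-1.33, 0.286, 1.577, -0, 1.279, -0.15], TCP at [0.257, -0.624, 0.25] pointing down, gripper open.
Joint ranges: [-2.77, 2.77], [-0.9, 2.22], [0.21, 2.48], [-1.53, 4.67], [0.24, 2.81], [-2.84, 2.84]. Speed limits (rad/s): [2.79, 2.79, 3.14, 3.14, 3.14, 3.14].

INTERFACE

Orientations are given as a unit quaternion [x, y, z, w].
In Python, from plant import ctrl gives the robot as it stands.
- The arm moves only by the tool hand_motion, called after "Emit:" by a JSON object that holds its "name" and its "arguments". Schema: {"type":"object","properties":{"ticks":{"type":"array","items":{"type":"array","items":{"type":"array","items":{"type":"number"},"minItems":7,"maxItems":7},"minItems":1,"maxItems":10},"minItems":1,"maxItems":1},"squeeze":{"type":"number"},"only":{"type":"string"},"quiet":{"type":"boolean"},"lines":{"type":"string"}},"required":["ticks"],"additionalProperties":false}. ticks is a list that holds a single list of rows (three levels of brackets), with 1 to 10 rows, each of 7 numbers: dx, dy, dz in a scale on which 1.0 is 0.6 m, then a rotation vector rx, ry, rz in normalised numbers (1 is 4 rad), then the opening from 0.0 (shut) to 1.0 (fully open); each row is the pose to reach, as a shift and turn from the pose commanded when the call began, along the tool's axes at that moment; what a row does not reach only later rows make up. A row lasts 1/8 s, in which the tool goes at most 0.0625 m and 0.188 rad, less where a joint would pass 70% of its speed; a pose out of reach is approached as far as the arm can. The fingers move at their own pace and stop on an object; squeeze is the grip in N (left out, the last holds). Time passes only in rows, so rows that do not move let the fingers close. The tool returns the time, the measured TCP pose, the force, the opening and the grip force at its end. only (a regular expression) keeps the lines of the reply that match it, lines (a string "A,B") keeps lines A to B, and quiet returns only ok. Input that does not fit is refused with a message, and nothing moves.
- ctrl.get_state(): the state, without advancing time (a new reading comes with each control period).
- ctrl.read_camera(name): name is "side" or "top"; returns a dict with "pixels" (480x640x3 uint8, red, green, blue), "camera_matrix" (3x3 intrinsics, pixels), "dist_coeffs" ([k1, k2, p1, p2, k3] as OpenCV has them; the pictures are not rectified), "xyz" and "orientation" of the camera in the world. Camera axes: x right, y down, z forward; pixel columns grow to the right and rows downward; lengths in m; the calibration is good to about 2 mm. A picture is of the moment at which its call begins. There is no depth.
- ctrl.sign_off(): hands the job in; it is judged then, once.
The state is a dict: "time": time; "qpos": joint angles; "dq": joint speeds; "joint_efforts": joint torques, N m; "eef_pos": TCP position; "tcp_rot": TCP orientation; "contact_force": force on the tool from outside, world axes, zero at the start; "wrist_torque": the same for the moment, N m; "opening": opening from 0.0 (shut) to 1.0 (fully open); "finger_force": force on a finger pad.
Only numpy, scipy, OpenCV 4.12 (cv2) and the standard library are available. Lean on these libraries where they do the work, as an engineer would, in place of code of your own. Each camera call takes 0.05 s, during which the arm holds its last target. There are 200 camera calls.

TASK

On the square vacuum chamber, tighten the lid's four bar-grip screws evenly in two crisscross passes, turning clockwise seen from above. First pass: turn each one about half-way (bar at about 45 degrees), a first screw, then the one diagonally opposite, then the other diagonal pair. Second pass: in the same crisscross manner, turn each on to its stop, a quarter turn in all; no screw goes past half-way before all four are half-way.

Things in the scene. Friction and masses are not known exactly. Their poses are not given: they have to be found in the camera images.
- chamber: fixed square steel box 190 x 190 x 60 mm with a 180 mm square aluminium lid (top at 72 mm), a small round window in its middle and four screws with black grips at x = +-60, y = +-60 mm. Stands in front of the robot, yaw up to 0.6 rad either way. Origin: centre of underside; z up, x and y parallel to its sides. Not the small round port with two smaller grips, nor the spares in a tray
- screw_far_left (a joint): far left screw, at chamber x = +60, y = +60 mm: upright black bar grip 44 mm long, 12 thick, from 82 to 114 mm above the bench, on a 36 mm steel disc; grip with TCP at 104 mm. Value: rad, grows clockwise from above; 0: bar parallel to chamber x; 1.57 (stop): parallel to y. Starts at 0 to 0.25; light friction (0.12 N m), stays where left
- screw_far_right (a joint): far right screw, at chamber x = +60, y = -60 mm: upright black bar grip 44 mm long, 12 thick, from 82 to 114 mm above the bench, on a 36 mm steel disc; grip with TCP at 104 mm. Value: rad, grows clockwise from above; 0: bar parallel to chamber x; 1.57 (stop): parallel to y. Starts at 0 to 0.25; light friction (0.12 N m), stays where left
- screw_near_right (a joint): near right screw, at chamber x = -60, y = -60 mm: upright black bar grip 44 mm long, 12 thick, from 82 to 114 mm above the bench, on a 36 mm steel disc; grip with TCP at 104 mm. Value: rad, grows clockwise from above; 0: bar parallel to chamber x; 1.57 (stop): parallel to y. Starts at 0 to 0.25; light friction (0.12 N m), stays where left
- screw_near_left (a joint): near left screw, at chamber x = -60, y = +60 mm: upright black bar grip 44 mm long, 12 thick, from 82 to 114 mm above the bench, on a 36 mm steel disc; grip with TCP at 104 mm. Value: rad, grows clockwise from above; 0: bar parallel to chamber x; 1.57 (stop): parallel to y. Starts at 0 to 0.25; light friction (0.12 N m), stays where left

How it is judged:
On the way, in this order (a step that is already met when the one before it is completed fails the run):
1. one diagonal pair of screws is half-way (between 0.45 and 1.15 rad) while the other pair is still loose (under 0.4 rad) (((value of joint screw_far_left between 0.45 and 1.15 rad and value of joint screw_near_right between 0.45 and 1.15 rad and value of joint each of screw_far_right, screw_near_left below 0.4 rad) or (value of joint screw_far_right between 0.45 and 1.15 rad and value of joint screw_near_left between 0.45 and 1.15 rad and value of joint each of screw_far_left, screw_near_right below 0.4 rad))), for 0.2 s.
2. all four screws are half-way (between 0.45 and 1.15 rad) (value of joint screw_far_left between 0.45 and 1.15 rad and value of joint screw_far_right between 0.45 and 1.15 rad and value of joint screw_near_right between 0.45 and 1.15 rad and value of joint screw_near_left between 0.45 and 1.15 rad), for 0.2 s.
3. one diagonal pair is home (over 1.31 rad) while the other pair is still half-way (((value of joint each of screw_far_left, screw_near_right above 1.31 rad and value of joint screw_far_right between 0.45 and 1.15 rad and value of joint screw_near_left between 0.45 and 1.15 rad) or (value of joint each of screw_far_right, screw_near_left above 1.31 rad and value of joint screw_far_left between 0.45 and 1.15 rad and value of joint screw_near_right between 0.45 and 1.15 rad))), for 0.2 s.
At the end, for the whole second after the job is handed in: all four screws stand within 0.26 rad (15 degrees) of their stop at 1.57 rad (over 1.31 rad), at rest (value of joint each of screw_far_left, screw_far_right, screw_near_right, screw_near_left above 1.31 rad and velocity of joint screw_far_left between -0.05 and 0.05 rad/s and velocity of joint screw_far_right between -0.05 and 0.05 rad/s and velocity of joint screw_near_right between -0.05 and 0.05 rad/s and velocity of joint screw_near_left between -0.05 and 0.05 rad/s); the robot touches nothing.
It fails at once if a screw is past half-way (over 1.2 rad) while another is not yet half-way (under 0.45 rad) (value of joint any of screw_far_left, screw_far_right, screw_near_right, screw_near_left above 1.2 rad and value of joint any of screw_far_left, screw_far_right, screw_near_right, screw_near_left below 0.45 rad).
It also fails if it takes over 72 s, if anything falls off the work surface, if the arm or the gripper's body presses on something with over 40 N, if the wrist force passes 120 N, or if a joint passes its speed limit or range.

## Working session

There is one attempt and no reset: what is moved stays moved. The work goes in short steps, Python scripts to look and compute and a tool call to move; the robot and the scene stay as the last step left them, time stands still between calls to the robot, and variables do not carry over. Pictures are saved under pics/ and viewed, at most 10 in all, crops included, and the job is handed in when it is done.

```bash
mkdir -p pics; ls
```

Create h.py:
```python
import numpy as np,cv2
from scipy.spatial.transform import Rotation as R
from plant import ctrl
```

Run:
```python
from h import *
import pickle
d={}
for n in("top","side"):
    c=ctrl.read_camera(n);d[n]=c
    cv2.imwrite(f"pics/{n}0.png",c["pixels"][:,:,::-1]);print(n,c["camera_matrix"],c["dist_coeffs"],c["xyz"],c["orientation"])
pickle.dump(d,open("c0.pkl","wb"))
s=ctrl.get_state();print(s)
```

```text
pics
plant.py
top [[492.53213648   0.         317.50198059]
 [  0.         492.53213648 228.45552789]
 [  0.           0.           1.        ]] [-0.03383731  0.          0.          0.          0.        ] [0.45483944 0.04214709 0.77449923] [ 0.71456781 -0.69593743  0.05298343 -0.04750469]
side [[511.41411301   0.         317.06968131]
 [  0.         511.41411301 230.93977933]
 [  0.           0.           1.        ]] [-0.13127475  0.          0.          0.          0.        ] [0.20691903 0.48074451 0.55874691] [-0.32690381  0.85041594 -0.38739507  0.14089603]
{'time': 0.1, 'qpos': array([-1.33000430e+00,  2.87094530e-01,  1.57800104e+00, -2.43668471e-05,
        1.27860402e+00, -1.49973664e-01]), 'dq': array([-1.45971818e-03, -2.24240809e-03, -2.46349618e-03,  7.50496758e-05,
       -1.73697284e-03, -2.59278181e-03]), 'joint_efforts': array([-1.39478075e-04, -4.07296801e+01, -2.93700349e+01, -1.79939802e-04,
        3.42761123e-03,  2.16365720e-06]), 'eef_pos': array([ 0.25701286, -0.62356732,  0.24878982]), 'tcp_rot': array([ 9.80972187e-01,  1.94145458e-01, -5.94720939e-05, -1.05185512e-03]), 'contact_force': array([ 0.09150926, -0.51970524,  0.62201924]), 'wrist_torque': array([-0.0856055 ,  0.0101939 ,  0.00577723]), 'finger_force': 0.0, 'opening': 0.9951241005704635}
```

View pics/top0.png

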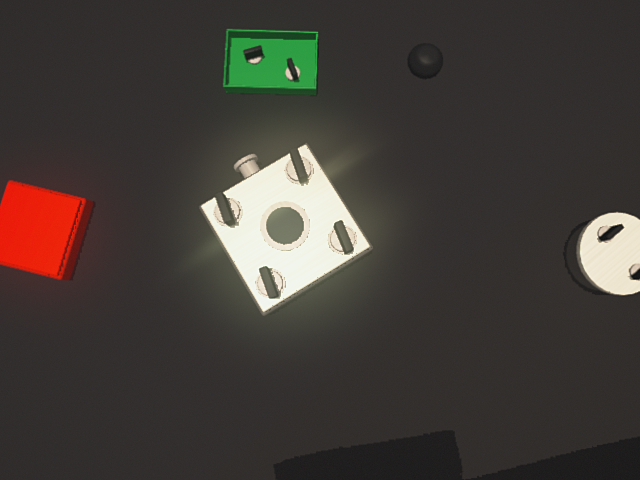

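View pics/side0.png

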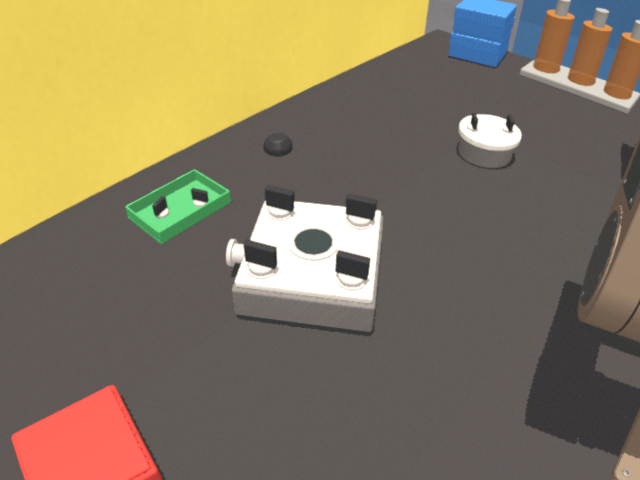

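The top view shows the lid corners at about (306,146), (371,247), (265,313) and (201,208). The screws are far left (228,210), far right (300,166), near right (343,238) and near left (268,282). The side view shows the same lid at (240-383, 203-297), with all four bars clear. I'll fit the chamber pose, heights and bar angles to both views at once.

Create fit.py:
```python
from h import *
from scipy.optimize import minimize,differential_evolution
S=dict(fl=(.06,.06),fr=(.06,-.06),nr=(-.06,-.06),nl=(-.06,.06))
def proj(c,P):
    r=R.from_quat(c["orientation"])
    return cv2.projectPoints(r.inv().apply(np.asarray(P,float)-c["xyz"]),np.zeros(3),np.zeros(3),c["camera_matrix"],np.array(c["dist_coeffs"]))[0][:,0]
def w(p,L):
    return R.from_euler('z',p[2]).apply(L)+[p[0],p[1],0]
def box(p,s,a,zt,zb,ox=0,oy=0):
    L=np.array([[x,y,z] for x in(-.022,.022) for y in(-.006,.006) for z in(zb,zt)])
    return w(p,R.from_euler('z',-a).apply(L)+[s[0],s[1],0])
def fill(im,pts,v):
    cv2.fillConvexPoly(im,np.round(cv2.convexHull(pts.astype(np.float32))*16).astype(np.int32),v,cv2.LINE_AA,4)
def render(c,p,full=True):
    im=np.zeros((480,640),np.uint8); t=p[3]
    fill(im,proj(c,w(p,np.array([[i,j,t] for i in(-.09,.09) for j in(-.09,.09)]))),255)
    for (k,s),a in zip(S.items(),p[5:]): fill(im,proj(c,box(p,s,a,p[4],p[4]-.032)),0)
    return im
def bright(c):
    g=cv2.cvtColor(c["pixels"],cv2.COLOR_RGB2GRAY)
    return (cv2.GaussianBlur(g,(3,3),0)>TH[id(c)]).astype(np.uint8)*255
TH={}
def cost(p,D,sg=1.0):
    e=0
    for c,b,m in D:
        d=(cv2.GaussianBlur(render(c,p),(0,0),sg).astype(float)-b)*m
        e+=(d**2).sum()
    return e/255**2
def data(cs,p,th):
    D=[]
    for c,t in zip(cs,th):
        g=cv2.cvtColor(c["pixels"],cv2.COLOR_RGB2GRAY)
        b=cv2.GaussianBlur((g>t).astype(np.uint8)*255,(0,0),1.0).astype(float)
        m=np.zeros((480,640),np.uint8)
        fill(m,proj(c,w(p,np.array([[i,j,z] for i in(-.1,.1) for j in(-.1,.1) for z in(.072,.114)]))),1)
        m=cv2.dilate(m,np.ones((9,9)))
        win=np.zeros_like(m);an=np.linspace(0,6.28,40)
        fill(win,proj(c,w(p,np.c_[.034*np.cos(an),.034*np.sin(an),0*an+.074])),1)
        D.append((c,b,m*(1-win)))
    return D
def fit(D,p,rounds=3,sc=(.005,.005,.03,.003,.003,.1,.1,.1,.1)):
    sc=np.array(sc);p=np.array(p,float)
    for k in range(rounds):
        sx=np.vstack([p]+[p+sc*e/(k+1) for e in np.eye(len(p))])
        r=minimize(cost,p,args=(D,),method='Nelder-Mead',options=dict(initial_simplex=sx,maxfev=1200,adaptive=True));p=r.x
    return p,r.fun
def overlay(c,p,fn,z=2.5):
    im=cv2.cvtColor(c["pixels"],cv2.COLOR_RGB2BGR)
    e=render(c,p);cs,_=cv2.findContours((e>127).astype(np.uint8),cv2.RETR_LIST,cv2.CHAIN_APPROX_NONE)
    u,v=proj(c,w(p,np.array([[0,0,.08]])))[0].astype(int)
    cv2.drawContours(im,cs,-1,(0,0,255),1)
    return cv2.resize(im[v-110:v+110,u-110:u+110],None,fx=1.8,fy=1.8,interpolation=cv2.INTER_NEAREST)
```

Run:
```python
from fit import *
import pickle
d=pickle.load(open("c0.pkl","rb"));cs=[d["top"],d["side"]]
c=cs[0]
# initial: ray of window centre to z=.075
r=R.from_quat(c["orientation"])
def ray(u,v,z):
    n=cv2.undistortPoints(np.array([[[u,v]]],float),c["camera_matrix"],np.array(c["dist_coeffs"]))[0,0]
    q=r.apply([n[0],n[1],1]);return c["xyz"]+q*(z-c["xyz"][2])/q[2]
o=ray(285,225,.074);a=ray(201,208,.072)-ray(265,313,.072);print(o,a,np.linalg.norm(a))
p0=[o[0],o[1],np.arctan2(a[1],a[0]),.072,.114]+[.1]*4
g=cv2.cvtColor(cs[1]["pixels"],cv2.COLOR_RGB2GRAY);print(g[295:318:3,310],g[280,310],g[255,262])
D=data(cs,p0,(110,185))
print(cost(p0,D));p,f=fit(D,p0);print(np.round(p,4),f)
for i in(0,1): print(fit([D[i]],p,1)[0].round(3))
np.save("p0.npy",p)
cv2.imwrite("pics/ov0.png",np.hstack([overlay(k,p,0) for k in cs]))
```

```text
[0.55896563 0.08483994 0.074     ] [0.14747074 0.09878342 0.        ] 0.1774986806802237
[201 174 144 112 108 111 113 111] 255 54
1665.6234217608612
[0.5586 0.0857 0.5748 0.0663 0.1136 0.1974 0.2538 0.1949 0.1838] 1063.237477893118
[0.558 0.085 0.575 0.073 0.113 0.139 0.246 0.184 0.18 ]
[0.558 0.086 0.572 0.067 0.115 0.34  0.278 0.208 0.227]
```

View pics/ov0.png

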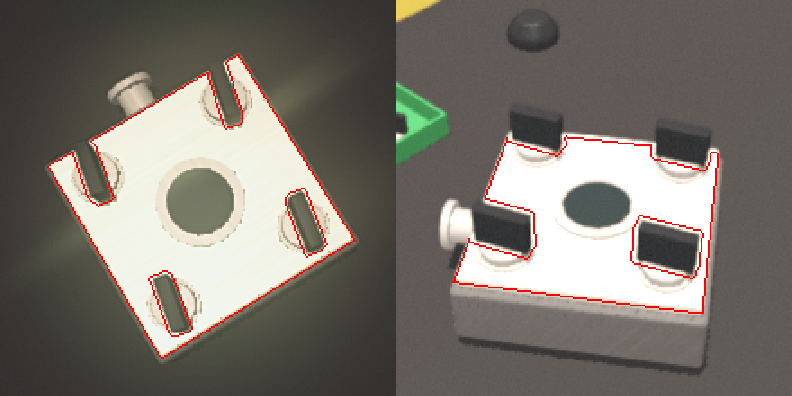

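The fit agrees in both views: lid top 66-73 mm (stated 72), bar tops 113.6 mm (114), yaw 0.574 rad, and start angles of about 0.15 to 0.25. Next I'll compute the shifts in the tool's axes.

Create go.py:
```python
from fit import *
import sys
P=np.load("p0.npy");P[:3]=[.5583,.0856,.574]
def go(n,a,z,half=True):
    s=ctrl.get_state();r=R.from_quat(s["tcp_rot"])
    t=w(P,np.array([[*S[n],z]]))[0]
    psi=P[2]-a+(np.pi if half else 0)
    x=r.as_matrix()[:,0];cur=np.arctan2(x[1],x[0])
    d=(psi-cur+np.pi)%(2*np.pi)-np.pi
    print(n,"t%.2f"%s["time"],"world",t.round(3),"shift",r.inv().apply(t-s["eef_pos"]).round(4),"rz %.3f"%-d,"psi %.3f"%cur,"q",s["qpos"].round(2),"tilt",r.as_matrix()[:2,2].round(4),"op %.2f"%s["opening"])
if __name__=="__main__":
    n,a,z=sys.argv[1],float(sys.argv[2]),float(sys.argv[3]);go(n,a,z)
```

```bash
for n in fl fr nr nl; do python3 go.py $n 0.2 0.2; done
```

```text
fl t0.10 world [0.576 0.169 0.2  ] shift [ 0.5967 -0.6108  0.0502] rz -3.125 psi 0.391 q [-1.33  0.29  1.58 -0.    1.28 -0.15] tilt [-0.0005  0.002 ] op 1.00
fr t0.10 world [0.641 0.068 0.2  ] shift [ 0.6186 -0.4928  0.05  ] rz -3.125 psi 0.391 q [-1.33  0.29  1.58 -0.    1.28 -0.15] tilt [-0.0005  0.002 ] op 1.00
nr t0.10 world [0.54  0.003 0.2  ] shift [ 0.5006 -0.4709  0.0499] rz -3.125 psi 0.391 q [-1.33  0.29  1.58 -0.    1.28 -0.15] tilt [-0.0005  0.002 ] op 1.00
nl t0.10 world [0.475 0.103 0.2  ] shift [ 0.4788 -0.5889  0.0502] rz -3.125 psi 0.391 q [-1.33  0.29  1.58 -0.    1.28 -0.15] tilt [-0.0005  0.002 ] op 1.00
```

The rows are not in the units I measure in: shifts go in shares of 0.6 m and turns go in shares of 4 rad. I convert before sending: 0.5 m / 0.6 = 0.8333, -0.47 m / 0.6 = -0.7833, -1.6 rad / 4 = -0.4.

Emit:
{"name": "hand_motion", "arguments": {"ticks": [[[0.8333, -0.7833, 0.0833, 0, 0, -0.4, 0.5], [0.8333, -0.7833, 0.0833, 0, 0, -0.4, 0.5], [0.8333, -0.7833, 0.0833, 0, 0, -0.4, 0.5], [0.8333, -0.7833, 0.0833, 0, 0, -0.4, 0.5], [0.8333, -0.7833, 0.0833, 0, 0, -0.4, 0.5], [0.8333, -0.7833, 0.0833, 0, 0, -0.4, 0.5], [0.8333, -0.7833, 0.0833, 0, 0, -0.4, 0.5], [0.8333, -0.7833, 0.0833, 0, 0, -0.4, 0.5], [0.8333, -0.7833, 0.0833, 0, 0, -0.4, 0.5], [0.8333, -0.7833, 0.0833, 0, 0, -0.4, 0.5]]], "squeeze": 25}}

```text
time: 1.35
eef_pos: [0.5148, -0.0543, 0.2043]
tcp_rot: [0.544, 0.839, -0.0, 0.0]
contact_force: [0.9, 0.6, 0.1]
opening: 0.499
finger_force: 0.0
```

```bash
python3 go.py nr 0.19 0.2
```

```text
nr t1.35 world [0.54  0.003 0.2  ] shift [0.0415 0.0467 0.0043] rz -1.534 psi 1.991 q [-0.3  -0.02  2.   -0.    1.16 -0.72] tilt [ 0.0001 -0.0001] op 0.50
```

Scaled: 0.046 m / 0.6 = 0.0767, 0.04 m / 0.6 = 0.0667, -1.534 rad / 4 = -0.3835.

Emit:
{"name": "hand_motion", "arguments": {"ticks": [[[0.0667, 0.0767, 0.05, 0, 0, -0.3835, 0.5], [0.0667, 0.0767, 0.0667, 0, 0, -0.3835, 0.5], [0.0667, 0.0767, 0.0667, 0, 0, -0.3835, 0.5], [0.0667, 0.0767, 0.0667, 0, 0, -0.3835, 0.5], [0.0667, 0.0767, 0.0667, 0, 0, -0.3835, 0.5], [0.0667, 0.0767, 0.0667, 0, 0, -0.3835, 0.5], [0.0667, 0.0767, 0.0667, 0, 0, -0.3835, 0.5], [0.0667, 0.0767, 0.0667, 0, 0, -0.3835, 0.5], [0.0667, 0.0767, 0.0667, 0, 0, -0.3835, 0.5], [0.0667, 0.0767, 0.0667, 0, 0, -0.3835, 0.5]]], "quiet": true}}

```text
ok
```

```bash
python3 go.py nr 0.19 0.104
```

Run:
```python
from fit import *
c=[ctrl.read_camera(n) for n in("top","side")]
p=np.load("p0.npy");v=[]
for k in c:
    im=k["pixels"][:,:,::-1].copy();u,w_=proj(k,[[.54,.003,.1]])[0].astype(int)
    a=im[max(0,w_-100):w_+100,max(0,u-130):u+130];v.append(cv2.resize(a,(390,300)))
cv2.imwrite("pics/g1.png",np.hstack(v))
```

```text
nr t2.60 world [0.54  0.003 0.104] shift [-0.0019  0.0032  0.0603] rz -0.003 psi -2.761 q [-0.19  0.08  1.98  0.    1.08 -2.14] tilt [-0.0005  0.0001] op 0.50
```

View pics/g1.png

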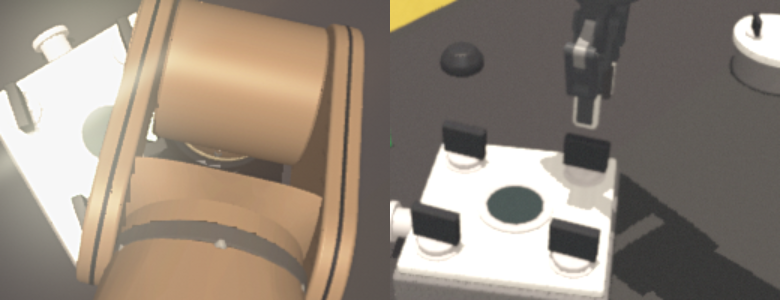

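Do descend + grip in one call and check.

In the side crop the gripper hangs over the near right screw at about (585,110), lined up with its bar. Now I'll lower and grip.

Scaled: 0.06 m / 0.6 = 0.1, 0.003 m / 0.6 = 0.005.

Emit:
{"name": "hand_motion", "arguments": {"ticks": [[[-0.0033, 0.005, 0.05, 0, 0, 0, 0.5], [-0.0033, 0.005, 0.1, 0, 0, 0, 0.5], [-0.0033, 0.005, 0.1, 0, 0, 0, 0.5], [-0.0033, 0.005, 0.1, 0, 0, 0, 0], [-0.0033, 0.005, 0.1, 0, 0, 0, 0], [-0.0033, 0.005, 0.1, 0, 0, 0, 0], [-0.0033, 0.005, 0.1, 0, 0, 0, 0]]], "squeeze": 25}}

```text
time: 3.58
eef_pos: [0.5422, 0.0021, 0.1064]
tcp_rot: [-0.19, 0.982, -0.001, 0.002]
contact_force: [0.1, -1.0, 5.9]
opening: 0.129
finger_force: 26.8
```

```bash
python3 go.py nr 0.19 0.104
```

```text
nr t3.58 world [0.54  0.003 0.104] shift [0.0014 0.0011 0.0024] rz -0.001 psi -2.758 q [-0.18  0.16  2.01 -0.    0.97 -2.14] tilt [ 0.0034 -0.0009] op 0.13
```

Scaled: 0.62 rad / 4 = 0.155.

Emit:
{"name": "hand_motion", "arguments": {"ticks": [[[0, 0, 0, 0, 0, 0.03, 0], [0, 0, 0, 0, 0, 0.06, 0], [0, 0, 0, 0, 0, 0.09, 0], [0, 0, 0, 0, 0, 0.12, 0], [0, 0, 0, 0, 0, 0.155, 0], [0, 0, 0, 0, 0, 0.155, 0], [0, 0, 0, 0, 0, 0.155, 0]]]}}

```text
time: 4.45
eef_pos: [0.5423, 0.0016, 0.1064]
tcp_rot: [0.118, 0.993, -0.001, 0.002]
contact_force: [-0.5, -2.5, 4.4]
opening: 0.137
finger_force: 26.8
```

Emit:
{"name": "hand_motion", "arguments": {"ticks": [[[0, 0, 0, 0, 0, 0, 0.5], [0, 0, 0, 0, 0, 0, 0.5], [0, 0, 0, 0, 0, 0, 0.5], [0, 0, -0.0833, 0, 0, 0, 0.5], [0, 0, -0.1, 0, 0, 0, 0.5]]]}}

```text
time: 5.08
eef_pos: [0.5429, 0.0023, 0.168]
tcp_rot: [0.118, 0.993, -0.0, 0.003]
contact_force: [-0.1, -0.7, 0.9]
opening: 0.504
finger_force: 0.0
```

```bash
python3 go.py fl 0.17 0.165;python3 go.py nr 0.8 0.104
```

```text
fl t5.08 world [0.576 0.169 0.165] shift [0.0067 0.1694 0.003 ] rz -0.641 psi 2.905 q [-0.18  0.08  1.98  0.    1.08 -1.52] tilt [ 0.0062 -0.001 ] op 0.50
nr t5.08 world [0.54  0.003 0.104] shift [ 0.0028 -0.0003  0.064 ] rz -0.011 psi 2.905 q [-0.18  0.08  1.98  0.    1.08 -1.52] tilt [ 0.0062 -0.001 ] op 0.50
```

Scaled: 0.17 m / 0.6 = 0.2833, 0.006 m / 0.6 = 0.01, -0.64 rad / 4 = -0.16.

Emit:
{"name": "hand_motion", "arguments": {"ticks": [[[0.01, 0.2833, 0, 0, 0, -0.16, 0.5], [0.01, 0.2833, 0, 0, 0, -0.16, 0.5], [0.01, 0.2833, 0, 0, 0, -0.16, 0.5], [0.01, 0.2833, 0, 0, 0, -0.16, 0.5], [0.01, 0.2833, 0, 0, 0, -0.16, 0.5]]], "quiet": true}}

```text
ok
```

```bash
python3 go.py fl 0.17 0.104;  python3 - <<'E'
from fit import *
c=ctrl.read_camera("side")
im=c["pixels"][:,:,::-1]
cv2.imwrite("pics/g2.png",cv2.resize(im[150:330,190:430],None,fx=2.5,fy=2.5))
E
```

```text
fl t5.70 world [0.576 0.169 0.104] shift [-0.0013 -0.0019  0.0595] rz -0.000 psi -2.738 q [ 0.12  0.21  1.84  0.    1.1  -1.86] tilt [-0.0018 -0.0002] op 0.50
```

View pics/g2.png

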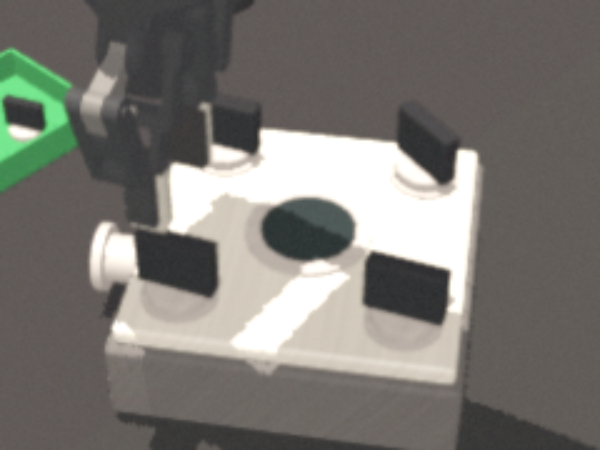

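The near right bar at (428,145) has now turned about half-way, and the fingers at (150,210) and (195,135) straddle the far left bar. I'll lower, grip and turn.

Scaled: 0.06 m / 0.6 = 0.1, 0.03 m / 0.6 = 0.05.

Emit:
{"name": "hand_motion", "arguments": {"ticks": [[[-0.0017, -0.0033, 0.05, 0, 0, 0, 0.5], [-0.0017, -0.0033, 0.1, 0, 0, 0, 0.5], [-0.0017, -0.0033, 0.1, 0, 0, 0, 0.5], [-0.0017, -0.0033, 0.1, 0, 0, 0, 0], [-0.0017, -0.0033, 0.1, 0, 0, 0, 0], [-0.0017, -0.0033, 0.1, 0, 0, 0, 0], [-0.0017, -0.0033, 0.1, 0, 0, 0, 0]]], "squeeze": 25}}

```text
time: 6.62
eef_pos: [0.5777, 0.168, 0.1065]
tcp_rot: [-0.2, 0.98, -0.0, 0.001]
contact_force: [-1.9, 0.9, 6.3]
opening: 0.131
finger_force: 28.3
```

Emit:
{"name": "hand_motion", "arguments": {"ticks": [[[0, 0, 0, 0, 0, 0.03, 0], [0, 0, 0, 0, 0, 0.06, 0], [0, 0, 0, 0, 0, 0.09, 0], [0, 0, 0, 0, 0, 0.12, 0], [0, 0, 0, 0, 0, 0.1575, 0], [0, 0, 0, 0, 0, 0.1575, 0], [0, 0, 0, 0, 0, 0.1575, 0]]]}}

```text
time: 7.5
eef_pos: [0.5777, 0.1674, 0.1065]
tcp_rot: [0.113, 0.994, -0.0, 0.001]
contact_force: [-1.2, -1.3, 6.4]
opening: 0.135
finger_force: 28.6
```

Emit:
{"name": "hand_motion", "arguments": {"ticks": [[[0, 0, 0, 0, 0, 0, 0.5], [0, 0, 0, 0, 0, 0, 0.5], [0, 0, 0, 0, 0, 0, 0.5], [0, 0, -0.0833, 0, 0, 0, 0.5], [0, 0, -0.1, 0, 0, 0, 0.5]]]}}

```text
time: 8.12
eef_pos: [0.5788, 0.168, 0.1683]
tcp_rot: [0.113, 0.994, 0.001, 0.003]
contact_force: [-0.2, -0.2, 1.1]
opening: 0.502
finger_force: 0.0
```

```bash
python3 go.py fr 0.25 0.165;python3 go.py fl 0.8 0.104
```

```text
fr t8.12 world [0.641 0.068 0.165] shift [-0.0834 -0.0836  0.0037] rz -0.551 psi 2.915 q [ 0.11  0.2   1.83 -0.    1.1  -1.23] tilt [0.0067 0.0007] op 0.50
fl t8.12 world [0.576 0.169 0.104] shift [ 0.0031 -0.0002  0.0643] rz -0.001 psi 2.915 q [ 0.11  0.2   1.83 -0.    1.1  -1.23] tilt [0.0067 0.0007] op 0.50
```

Scaled: -0.084 m / 0.6 = -0.14, -0.083 m / 0.6 = -0.1383, -0.55 rad / 4 = -0.1375.

Emit:
{"name": "hand_motion", "arguments": {"ticks": [[[-0.1383, -0.14, 0, 0, 0, -0.1375, 0.5], [-0.1383, -0.14, 0, 0, 0, -0.1375, 0.5], [-0.1383, -0.14, 0, 0, 0, -0.1375, 0.5], [-0.1383, -0.14, 0, 0, 0, -0.1375, 0.5], [-0.1383, -0.14, 0, 0, 0, -0.1375, 0.5]]], "quiet": true}}

```text
ok
```

```bash
python3 go.py fr 0.25 0.104;  python3 - <<'E'
from fit import *
c=ctrl.read_camera("side")
im=c["pixels"][:,:,::-1]
cv2.imwrite("pics/g3.png",cv2.resize(im[150:330,190:430],None,fx=2.5,fy=2.5))
E
```

```text
fr t8.75 world [0.641 0.068 0.104] shift [-0.0031 -0.0009  0.0599] rz -0.003 psi -2.820 q [-0.05  0.29  1.73  0.    1.12 -1.94] tilt [-0.0011  0.0001] op 0.50
```

View pics/g3.png

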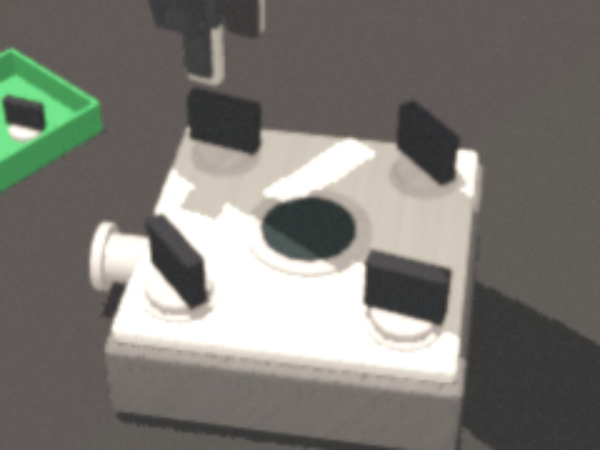

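The far left (178,260) and near right (428,145) bars now both stand at about 45 degrees. Far right and near left are still loose, and the gripper is above far right.

Scaled: 0.06 m / 0.6 = 0.1, 0.03 m / 0.6 = 0.05.

Emit:
{"name": "hand_motion", "arguments": {"ticks": [[[-0.005, -0.0017, 0.05, 0, 0, 0, 0.5], [-0.005, -0.0017, 0.1, 0, 0, 0, 0.5], [-0.005, -0.0017, 0.1, 0, 0, 0, 0.5], [-0.005, -0.0017, 0.1, 0, 0, 0, 0], [-0.005, -0.0017, 0.1, 0, 0, 0, 0], [-0.005, -0.0017, 0.1, 0, 0, 0, 0], [-0.005, -0.0017, 0.1, 0, 0, 0, 0]]], "squeeze": 25}}

```text
time: 9.68
eef_pos: [0.643, 0.0673, 0.1067]
tcp_rot: [-0.161, 0.987, -0.0, 0.002]
contact_force: [-1.1, 1.9, 5.0]
opening: 0.133
finger_force: 26.7
```

Emit:
{"name": "hand_motion", "arguments": {"ticks": [[[0, 0, 0, 0, 0, 0.03, 0], [0, 0, 0, 0, 0, 0.06, 0], [0, 0, 0, 0, 0, 0.09, 0], [0, 0, 0, 0, 0, 0.12, 0], [0, 0, 0, 0, 0, 0.1375, 0], [0, 0, 0, 0, 0, 0.1375, 0], [0, 0, 0, 0, 0, 0.1375, 0]]]}}

```text
time: 10.55
eef_pos: [0.643, 0.0668, 0.1067]
tcp_rot: [0.114, 0.994, -0.0, 0.002]
contact_force: [-0.1, -0.6, 5.2]
opening: 0.137
finger_force: 26.6
```

Emit:
{"name": "hand_motion", "arguments": {"ticks": [[[0, 0, 0, 0, 0, 0, 0.5], [0, 0, 0, 0, 0, 0, 0.5], [0, 0, 0, 0, 0, 0, 0.5], [0, 0, -0.0833, 0, 0, 0, 0.5], [0, 0, -0.1, 0, 0, 0, 0.5]]]}}

```text
time: 11.18
eef_pos: [0.6439, 0.0672, 0.1686]
tcp_rot: [0.113, 0.994, 0.0, 0.003]
contact_force: [-0.1, -0.3, 0.6]
opening: 0.501
finger_force: 0.0
```

```bash
python3 go.py nl 0.18 0.165;python3 go.py fr 0.8 0.104
```

```text
nl t11.18 world [0.475 0.103 0.165] shift [ 0.1725 -0.0026  0.0024] rz -0.621 psi 2.915 q [-0.05  0.3   1.72  0.    1.12 -1.4 ] tilt [ 0.0068 -0.0004] op 0.50
fr t11.18 world [0.641 0.068 0.104] shift [ 0.0032 -0.      0.0646] rz -0.001 psi 2.915 q [-0.05  0.3   1.72  0.    1.12 -1.4 ] tilt [ 0.0068 -0.0004] op 0.50
```

Scaled: 0.172 m / 0.6 = 0.2867, -0.003 m / 0.6 = -0.005, -0.62 rad / 4 = -0.155.

Emit:
{"name": "hand_motion", "arguments": {"ticks": [[[0.2867, -0.005, 0, 0, 0, -0.155, 0.5], [0.2867, -0.005, 0, 0, 0, -0.155, 0.5], [0.2867, -0.005, 0, 0, 0, -0.155, 0.5], [0.2867, -0.005, 0, 0, 0, -0.155, 0.5], [0.2867, -0.005, 0, 0, 0, -0.155, 0.5]]], "quiet": true}}

```text
ok
```

```bash
python3 go.py nl 0.18 0.104
```

```text
nl t11.80 world [0.475 0.103 0.104] shift [-0.0024 -0.0007  0.0602] rz -0.001 psi -2.749 q [ 0.   -0.05  2.11 -0.    1.08 -1.96] tilt [-0.0003 -0.    ] op 0.50
```

Scaled: 0.06 m / 0.6 = 0.1, 0.03 m / 0.6 = 0.05.

Emit:
{"name": "hand_motion", "arguments": {"ticks": [[[-0.0033, -0.0017, 0.05, 0, 0, 0, 0.5], [-0.0033, -0.0017, 0.1, 0, 0, 0, 0.5], [-0.0033, -0.0017, 0.1, 0, 0, 0, 0.5], [-0.0033, -0.0017, 0.1, 0, 0, 0, 0], [-0.0033, -0.0017, 0.1, 0, 0, 0, 0], [-0.0033, -0.0017, 0.1, 0, 0, 0, 0], [-0.0033, -0.0017, 0.1, 0, 0, 0, 0]]], "squeeze": 25}}

```text
time: 12.68
eef_pos: [0.4771, 0.1028, 0.1062]
tcp_rot: [-0.195, 0.981, -0.0, 0.002]
contact_force: [-0.4, 0.3, 3.6]
opening: 0.136
finger_force: 30.6
```

Emit:
{"name": "hand_motion", "arguments": {"ticks": [[[0, 0, 0, 0, 0, 0.03, 0], [0, 0, 0, 0, 0, 0.06, 0], [0, 0, 0, 0, 0, 0.09, 0], [0, 0, 0, 0, 0, 0.12, 0], [0, 0, 0, 0, 0, 0.155, 0], [0, 0, 0, 0, 0, 0.155, 0], [0, 0, 0, 0, 0, 0.155, 0]]]}}

```text
time: 13.55
eef_pos: [0.4771, 0.1022, 0.1062]
tcp_rot: [0.112, 0.994, -0.001, 0.002]
contact_force: [0.7, -3.1, 5.4]
opening: 0.132
finger_force: 30.8
```

Emit:
{"name": "hand_motion", "arguments": {"ticks": [[[0, 0, 0, 0, 0, 0, 0.5], [0, 0, 0, 0, 0, 0, 0.5], [0, 0, 0, 0, 0, 0, 0.5], [0, 0, -0.0833, 0, 0, 0, 0.5], [0, 0, -0.1, 0, 0, 0, 0.5]]]}}

```text
time: 14.18
eef_pos: [0.4776, 0.1029, 0.1677]
tcp_rot: [0.113, 0.994, 0.0, 0.003]
contact_force: [0.7, -0.8, 0.3]
opening: 0.502
finger_force: 0.0
```

```bash
python3 go.py nr 0.8 0.165;python3 go.py nl 0.8 0.104
```

```text
nr t14.18 world [0.54  0.003 0.165] shift [-0.0838 -0.0836  0.0031] rz -0.000 psi 2.915 q [ 0.   -0.05  2.1   0.    1.08 -1.34] tilt [0.0058 0.0001] op 0.50
nl t14.18 world [0.475 0.103 0.104] shift [ 0.0027 -0.0001  0.0637] rz -0.000 psi 2.915 q [ 0.   -0.05  2.1   0.    1.08 -1.34] tilt [0.0058 0.0001] op 0.50
```

Scaled: -0.084 m / 0.6 = -0.14.

Emit:
{"name": "hand_motion", "arguments": {"ticks": [[[-0.14, -0.14, 0, 0, 0, 0, 0.5], [-0.14, -0.14, 0, 0, 0, 0, 0.5], [-0.14, -0.14, 0, 0, 0, 0, 0.5], [-0.14, -0.14, 0, 0, 0, 0, 0.5]]], "quiet": true}}

```text
ok
```

```bash
python3 go.py nr 0.8 0.104;  python3 - <<'E'
from fit import *
c=ctrl.read_camera("side")
p=np.load("p0.npy");p[:5]=[.5583,.0856,.574,.07,.114];p[5:]=.8
cv2.imwrite("pics/g4.png",overlay(c,p,0))
E
```

```text
nr t14.68 world [0.54  0.003 0.104] shift [-0.0027  0.0009  0.0595] rz -0.001 psi 2.914 q [-0.18  0.08  1.99  0.    1.08 -1.53] tilt [-0.0024  0.0008] op 0.50
```

View pics/g4.png

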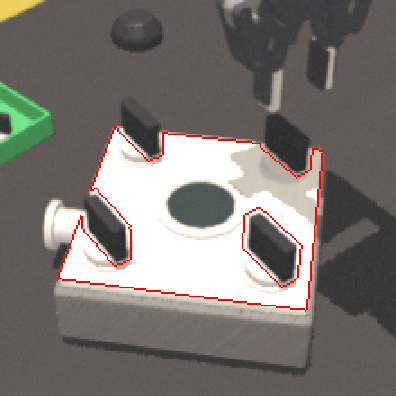

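In the overlay all four bars, at (105,228), (140,128), (288,145) and (270,245), match the model at 0.8 rad. Now the second pass, starting with near right.

Scaled: 0.06 m / 0.6 = 0.1, 0.03 m / 0.6 = 0.05.

Emit:
{"name": "hand_motion", "arguments": {"ticks": [[[-0.005, 0.0017, 0.05, 0, 0, 0, 0.5], [-0.005, 0.0017, 0.1, 0, 0, 0, 0.5], [-0.005, 0.0017, 0.1, 0, 0, 0, 0.5], [-0.005, 0.0017, 0.1, 0, 0, 0, 0], [-0.005, 0.0017, 0.1, 0, 0, 0, 0], [-0.005, 0.0017, 0.1, 0, 0, 0, 0], [-0.005, 0.0017, 0.1, 0, 0, 0, 0]]], "squeeze": 25}}

```text
time: 15.6
eef_pos: [0.5426, 0.0016, 0.1064]
tcp_rot: [0.113, 0.994, -0.001, 0.001]
contact_force: [-2.9, -3.8, 6.9]
opening: 0.136
finger_force: 31.2
```

Emit:
{"name": "hand_motion", "arguments": {"ticks": [[[0, 0, 0, 0, 0, 0.03, 0], [0, 0, 0, 0, 0, 0.06, 0], [0, 0, 0, 0, 0, 0.09, 0], [0, 0, 0, 0, 0, 0.12, 0], [0, 0, 0, 0, 0, 0.15, 0], [0, 0, 0, 0, 0, 0.175, 0], [0, 0, 0, 0, 0, 0.1925, 0], [0, 0, 0, 0, 0, 0.1925, 0]]]}}

```text
time: 16.6
eef_pos: [0.5422, 0.001, 0.1064]
tcp_rot: [0.478, 0.879, -0.001, 0.001]
contact_force: [-4.8, -7.0, 7.1]
opening: 0.133
finger_force: 31.3
```

Emit:
{"name": "hand_motion", "arguments": {"ticks": [[[0, 0, 0, 0, 0, 0, 0.5], [0, 0, 0, 0, 0, 0, 0.5], [0, 0, 0, 0, 0, 0, 0.5], [0, 0, -0.0833, 0, 0, 0, 0.5], [0, 0, -0.1, 0, 0, 0, 0.5]]]}}

```text
time: 17.23
eef_pos: [0.5441, 0.0022, 0.1682]
tcp_rot: [0.478, 0.878, 0.001, 0.003]
contact_force: [0.4, -0.7, 0.4]
opening: 0.498
finger_force: 0.0
```

```bash
python3 go.py fl 0.8 0.165;python3 go.py nr 1.57 0.104
```

```text
fl t17.23 world [0.576 0.169 0.165] shift [0.1223 0.1172 0.0032] rz -0.771 psi 2.145 q [-0.18  0.08  1.97  0.    1.08 -0.76] tilt [ 0.0069 -0.0009] op 0.50
nr t17.23 world [0.54  0.003 0.104] shift [ 0.0026 -0.0031  0.0641] rz -0.001 psi 2.145 q [-0.18  0.08  1.97  0.    1.08 -0.76] tilt [ 0.0069 -0.0009] op 0.50
```

Scaled: 0.12 m / 0.6 = 0.2, 0.116 m / 0.6 = 0.1933, -0.77 rad / 4 = -0.1925.

Emit:
{"name": "hand_motion", "arguments": {"ticks": [[[0.2, 0.1933, 0, 0, 0, -0.1925, 0.5], [0.2, 0.1933, 0, 0, 0, -0.1925, 0.5], [0.2, 0.1933, 0, 0, 0, -0.1925, 0.5], [0.2, 0.1933, 0, 0, 0, -0.1925, 0.5], [0.2, 0.1933, 0, 0, 0, -0.1925, 0.5]]], "quiet": true}}

```text
ok
```

```bash
python3 go.py fl 0.8 0.104
```

```text
fl t17.85 world [0.576 0.169 0.104] shift [-0.0021  0.0023  0.0596] rz -0.001 psi 2.915 q [ 0.11  0.2   1.84  0.    1.1  -1.23] tilt [-0.0013  0.    ] op 0.50
```

Scaled: 0.06 m / 0.6 = 0.1, 0.03 m / 0.6 = 0.05.

Emit:
{"name": "hand_motion", "arguments": {"ticks": [[[-0.0033, 0.0033, 0.05, 0, 0, 0, 0.5], [-0.0033, 0.0033, 0.1, 0, 0, 0, 0.5], [-0.0033, 0.0033, 0.1, 0, 0, 0, 0.5], [-0.0033, 0.0033, 0.1, 0, 0, 0, 0], [-0.0033, 0.0033, 0.1, 0, 0, 0, 0], [-0.0033, 0.0033, 0.1, 0, 0, 0, 0], [-0.0033, 0.0033, 0.1, 0, 0, 0, 0]]], "squeeze": 25}}

```text
time: 18.73
eef_pos: [0.5777, 0.1675, 0.1065]
tcp_rot: [0.113, 0.994, 0.0, 0.002]
contact_force: [-0.7, -1.8, 5.5]
opening: 0.135
finger_force: 30.8
```

Emit:
{"name": "hand_motion", "arguments": {"ticks": [[[0, 0, 0, 0, 0, 0.03, 0], [0, 0, 0, 0, 0, 0.06, 0], [0, 0, 0, 0, 0, 0.09, 0], [0, 0, 0, 0, 0, 0.12, 0], [0, 0, 0, 0, 0, 0.15, 0], [0, 0, 0, 0, 0, 0.175, 0], [0, 0, 0, 0, 0, 0.1925, 0], [0, 0, 0, 0, 0, 0.1925, 0]]]}}

```text
time: 19.73
eef_pos: [0.5773, 0.167, 0.1064]
tcp_rot: [0.478, 0.879, -0.0, 0.001]
contact_force: [-1.1, -2.7, 7.0]
opening: 0.133
finger_force: 31.0
```

Emit:
{"name": "hand_motion", "arguments": {"ticks": [[[0, 0, 0, 0, 0, 0, 0.5], [0, 0, 0, 0, 0, 0, 0.5], [0, 0, 0, 0, 0, 0, 0.5], [0, 0, -0.0833, 0, 0, 0, 0.5], [0, 0, -0.1, 0, 0, 0, 0.5]]]}}

```text
time: 20.35
eef_pos: [0.5786, 0.168, 0.1683]
tcp_rot: [0.478, 0.878, 0.002, 0.003]
contact_force: [1.4, 0.4, -0.3]
opening: 0.501
finger_force: 0.0
```

```bash
python3 go.py fr 0.8 0.165;python3 go.py fl 1.57 0.104
```

```text
fr t20.35 world [0.641 0.068 0.165] shift [-0.1181 -0.0019  0.0037] rz -0.771 psi 2.145 q [ 0.11  0.2   1.83  0.    1.1  -0.46] tilt [0.0068 0.0009] op 0.50
fl t20.35 world [0.576 0.169 0.104] shift [ 0.002  -0.0022  0.0643] rz -0.001 psi 2.145 q [ 0.11  0.2   1.83  0.    1.1  -0.46] tilt [0.0068 0.0009] op 0.50
```

Before I touch the second pair, I'll move to far right and check that the first pair is home.

Scaled: -0.118 m / 0.6 = -0.1967, -0.003 m / 0.6 = -0.005, -0.77 rad / 4 = -0.1925.

Emit:
{"name": "hand_motion", "arguments": {"ticks": [[[-0.1967, -0.005, 0, 0, 0, -0.1925, 0.5], [-0.1967, -0.005, 0, 0, 0, -0.1925, 0.5], [-0.1967, -0.005, 0, 0, 0, -0.1925, 0.5], [-0.1967, -0.005, 0, 0, 0, -0.1925, 0.5], [-0.1967, -0.005, 0, 0, 0, -0.1925, 0.5]]], "quiet": true}}

```text
ok
```

```bash
python3 go.py fr 0.8 0.104;python3 - <<'E'
from fit import *
c=ctrl.read_camera("side")
p=np.load("p0.npy");p[:5]=[.5583,.0856,.574,.07,.114];p[5:]=[1.57,.8,1.57,.8]
cv2.imwrite("pics/g5.png",overlay(c,p,0))
E
```

```text
fr t20.98 world [0.641 0.068 0.104] shift [-0.0034  0.0018  0.0595] rz -0.002 psi 2.914 q [-0.05  0.29  1.73  0.    1.12 -1.4 ] tilt [-0.0014  0.0002] op 0.50
```

View pics/g5.png

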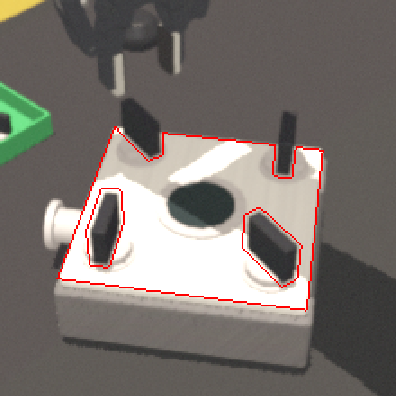

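The far left bar (104,228) and near right bar (286,140) match the model at 1.57, and the other two are still at 0.8. I'll go on with far right.

Scaled: 0.06 m / 0.6 = 0.1, 0.03 m / 0.6 = 0.05.

Emit:
{"name": "hand_motion", "arguments": {"ticks": [[[-0.005, 0.0033, 0.05, 0, 0, 0, 0.5], [-0.005, 0.0033, 0.1, 0, 0, 0, 0.5], [-0.005, 0.0033, 0.1, 0, 0, 0, 0.5], [-0.005, 0.0033, 0.1, 0, 0, 0, 0], [-0.005, 0.0033, 0.1, 0, 0, 0, 0], [-0.005, 0.0033, 0.1, 0, 0, 0, 0], [-0.005, 0.0033, 0.1, 0, 0, 0, 0]]], "squeeze": 25}}

```text
time: 21.9
eef_pos: [0.6423, 0.0672, 0.1066]
tcp_rot: [0.113, 0.994, -0.001, 0.001]
contact_force: [-2.2, -6.5, 6.0]
opening: 0.134
finger_force: 31.1
```

Emit:
{"name": "hand_motion", "arguments": {"ticks": [[[0, 0, 0, 0, 0, 0.03, 0], [0, 0, 0, 0, 0, 0.06, 0], [0, 0, 0, 0, 0, 0.09, 0], [0, 0, 0, 0, 0, 0.12, 0], [0, 0, 0, 0, 0, 0.15, 0], [0, 0, 0, 0, 0, 0.175, 0], [0, 0, 0, 0, 0, 0.1925, 0], [0, 0, 0, 0, 0, 0.1925, 0]]]}}

```text
time: 22.9
eef_pos: [0.6423, 0.067, 0.1066]
tcp_rot: [0.478, 0.878, -0.001, 0.001]
contact_force: [-3.3, -5.8, 4.7]
opening: 0.136
finger_force: 31.1
```

Emit:
{"name": "hand_motion", "arguments": {"ticks": [[[0, 0, 0, 0, 0, 0, 0.5], [0, 0, 0, 0, 0, 0, 0.5], [0, 0, 0, 0, 0, 0, 0.5], [0, 0, -0.0833, 0, 0, 0, 0.5], [0, 0, -0.1, 0, 0, 0, 0.5]]]}}

```text
time: 23.52
eef_pos: [0.6437, 0.0684, 0.1687]
tcp_rot: [0.478, 0.878, 0.002, 0.003]
contact_force: [0.2, 0.0, 0.1]
opening: 0.504
finger_force: 0.0
```

```bash
python3 go.py nl 0.8 0.165;python3 go.py fr 1.57 0.104
```

```text
nl t23.52 world [0.475 0.103 0.165] shift [ 0.1209 -0.1224  0.0025] rz -0.771 psi 2.145 q [-0.05  0.3   1.72  0.    1.12 -0.63] tilt [0.0073 0.0001] op 0.50
fr t23.52 world [0.641 0.068 0.104] shift [ 0.0011 -0.0028  0.0647] rz -0.001 psi 2.145 q [-0.05  0.3   1.72  0.    1.12 -0.63] tilt [0.0073 0.0001] op 0.50
```

Scaled: -0.124 m / 0.6 = -0.2067, 0.12 m / 0.6 = 0.2, -0.77 rad / 4 = -0.1925.

Emit:
{"name": "hand_motion", "arguments": {"ticks": [[[0.2, -0.2067, 0, 0, 0, -0.1925, 0.5], [0.2, -0.2067, 0, 0, 0, -0.1925, 0.5], [0.2, -0.2067, 0, 0, 0, -0.1925, 0.5], [0.2, -0.2067, 0, 0, 0, -0.1925, 0.5], [0.2, -0.2067, 0, 0, 0, -0.1925, 0.5]]], "quiet": true}}

```text
ok
```

```bash
python3 go.py nl 0.8 0.104
```

```text
nl t24.15 world [0.475 0.103 0.104] shift [-0.0033  0.0023  0.0603] rz -0.001 psi 2.914 q [ 0.   -0.05  2.11  0.    1.08 -1.34] tilt [0.0001 0.0002] op 0.50
```

Scaled: 0.06 m / 0.6 = 0.1, 0.03 m / 0.6 = 0.05.

Emit:
{"name": "hand_motion", "arguments": {"ticks": [[[-0.005, 0.0033, 0.05, 0, 0, 0, 0.5], [-0.005, 0.0033, 0.1, 0, 0, 0, 0.5], [-0.005, 0.0033, 0.1, 0, 0, 0, 0.5], [-0.005, 0.0033, 0.1, 0, 0, 0, 0], [-0.005, 0.0033, 0.1, 0, 0, 0, 0], [-0.005, 0.0033, 0.1, 0, 0, 0, 0], [-0.005, 0.0033, 0.1, 0, 0, 0, 0]]], "squeeze": 25}}

```text
time: 25.02
eef_pos: [0.4767, 0.1024, 0.1062]
tcp_rot: [0.113, 0.994, -0.0, 0.002]
contact_force: [-1.1, -3.7, 5.3]
opening: 0.134
finger_force: 30.7
```

Emit:
{"name": "hand_motion", "arguments": {"ticks": [[[0, 0, 0, 0, 0, 0.03, 0], [0, 0, 0, 0, 0, 0.06, 0], [0, 0, 0, 0, 0, 0.09, 0], [0, 0, 0, 0, 0, 0.12, 0], [0, 0, 0, 0, 0, 0.15, 0], [0, 0, 0, 0, 0, 0.175, 0], [0, 0, 0, 0, 0, 0.1925, 0], [0, 0, 0, 0, 0, 0.1925, 0]]]}}

```text
time: 26.02
eef_pos: [0.4765, 0.102, 0.1062]
tcp_rot: [0.478, 0.879, -0.001, 0.002]
contact_force: [-0.9, -5.5, 6.6]
opening: 0.133
finger_force: 30.8
```

Emit:
{"name": "hand_motion", "arguments": {"ticks": [[[0, 0, 0, 0, 0, 0, 0.5], [0, 0, 0, 0, 0, 0, 0.5], [0, 0, 0, 0, 0, 0, 0.5], [0, 0, -0.0833, 0, 0, 0, 0.5], [0, 0, -0.1667, 0, 0, 0, 0.5], [0, 0, -0.1667, 0, 0, 0, 0.5], [0, 0, -0.1667, 0, 0, 0, 0.5], [0, 0, -0.1667, 0, 0, 0, 0.5]]]}}

```text
time: 27.02
eef_pos: [0.4744, 0.1029, 0.2026]
tcp_rot: [0.478, 0.878, -0.001, -0.002]
contact_force: [0.0, -0.2, 0.4]
opening: 0.501
finger_force: 0.0
```

Run:
```python
from fit import *
c=ctrl.read_camera("side")
p=np.load("p0.npy");p[:5]=[.5583,.0856,.574,.07,.114];p[5:]=1.57
cv2.imwrite("pics/g6.png",overlay(c,p,0))
```

```text
(no output)
```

View pics/g6.png

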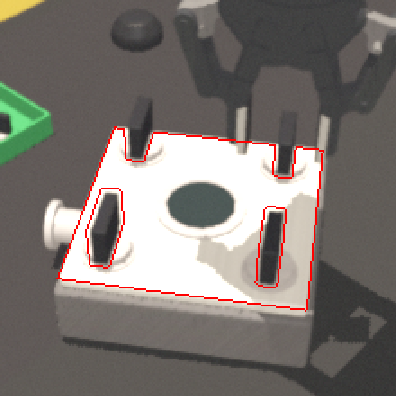

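All four bars, at (104,228), (138,130), (286,145) and (270,248), match the model at 1.57, and the gripper is clear of everything.

```bash
python3 -c "
from plant import ctrl
print(ctrl.sign_off())"
```

```text
the job is handed in; nothing more can be done
None
```

I tightened all four lid screws to their stops in two crisscross passes and handed the job in at about 27 s; the last side-camera check matched all four bars at 1.57 rad with the gripper clear, but the hand-in returned no verdict.

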